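# Drift a seized pin out of a hinge

## Task

The pin of the blue hinge has seized: take the drift punch from its wooden block, feel for the bore in the top of the hinge and press the pin down until its head rests on the base plate, then put the punch back in its block. Press steadily and gently: stop at once where the punch meets the hinge's face or the pin meets the plate, and never press with more than 35 N. Keep your gripper off the hinge, and do not knock the cup or the roll of tape.

Things in the scene. Friction and masses are not known exactly. Their poses are not given: they have to be found in the camera images.
- hinge: Fixed hinge: aluminium base plate 110 x 84 x 10 mm (x, y, z), origin under its centre on the table, z up. On it a blue fork head, back wall at +x, holds a steel link whose tail points to -x (eye end at x -76 mm, 58 to 74 mm high). The head is clamped in slots along y and may sit up to 10 mm off the middle either way (not reported). All stands firm under 25 N.
- slot_mid (a point): Point on the plate's centre line, level with the head's flat top face (92 mm above the hinge's origin; face 42 mm wide in y, x -21 to +37 mm). The mouth of the vertical bore, 9 mm diameter with a 1 mm chamfer, lies in this face at the same hinge x, but anywhere from -10 to +10 mm along hinge y from this point: it must be felt for or seen.
- pin (a joint): Travel of the brass pin (8.6 mm diameter) in the bore, m, growing downward: starts at 0 to 0.004; at 0.030 its head rests on the base plate, a hard stop. At 0 its top end lies 8 mm below the head's top face and sinks with the travel. It moves only along the bore, stays where it is left, and takes 9 to 12 N to move slowly (0.8 N more per 10 mm/s; more if the punch rubs).
- punch: Drift punch, 112 mm long, about 0.15 kg, standing upright in its block; origin at the centre of its lower tip, z up along it. Steel drift of 6 mm diameter from 0 to 54 mm, orange guard disc of 32 mm diameter from 54 to 60 mm, round dark handle of 16 mm diameter from 60 to 112 mm. Grip the handle, fingertips just above the guard.
- stand: Fixed wooden block 60 x 60 x 60 mm (rubber foot 64 mm square) with a vertical through hole of 13 mm diameter at its centre; origin at the centre of its underside, on the table. The punch hangs in the hole with its guard on the block's top, tip 6 mm above the table.
- cup: Loose white cup, 68 mm across, 85 mm high, a bystander; origin at the centre of its underside.
- tape: Loose roll of tape lying flat, 72 mm across, 18 mm high, a bystander; origin at the centre of its underside.
Mind the look-alikes: they are no part of the job. What is shaped like the punch but purple is not meant. What is shaped like the stand but yellow is not meant.

How it is judged:
On the way, in this order (a step that is already met when the one before it is completed fails the run):
1. the punch is in the bore and presses the pin down (value of joint pin above 0.008 m and contact force between punch and hinge above 3 N and z of punch in the frame of hinge below 0.082 m and horizontal distance between punch and hinge below 0.014 m), for 0.1 s.
2. the pin has been pressed down to the base plate (value of joint pin above 0.0283 m), for 0.2 s.
At the end, for the whole second after the job is handed in: The pin is down on the base plate (travel over 28.3 mm of 30) and the punch hangs at rest, let go, in the block's hole, upright, its guard on the block (tip within 6 mm of the hole's axis, raised less than 3 mm) (value of joint pin above 0.0283 m and horizontal distance between punch and stand below 0.006 m and angle between punch's own z axis and vertical below 0.09 rad and z of punch in the frame of stand below 0.009 m and linear speed of punch below 0.02 m/s); the robot touches nothing.
It fails at once if the punch presses on the hinge or its pin with more than 35 N (contact force between punch and hinge above 35 N).
It fails at once if the robot itself presses on the hinge (contact force between any of the fingers, the arm and hinge above 15 N).
It fails at once if the cup or the tape roll is knocked (distance of any of cup, tape from where it was at the start of the episode above 0.02 m or angle between cup's own z axis and vertical above 0.3 rad).
It also fails if it takes over 59 s, if anything falls off the work surface, if the arm or the gripper's body presses on something with over 40 N, if the wrist force passes 120 N, or if a joint passes its speed limit or range.

## Robot

A 7-joint arm with a two-finger parallel gripper is mounted at the origin on a cart in front of the work surface, level with it; the furniture and walls round the work are solid. World frame = base frame: x ahead of the robot, y to its left, z up, the work surface at z = 0. Lengths are in m, angles in rad, forces in N, time in s.
With the tool pointing down it reaches from about 0.35 to 0.9 m from the base axis. Payload 8.1 kg.
Tool frame: the origin (TCP) lies on the centre line of the jaws, within the pads' length; the fingertips stand arm.tip_extent ahead of it and the grasp point (between the pads) lies 3 mm ahead of it (arm.tip_extent is the distance from the TCP to the fingertips, in m); y points along the fingers, z is the direction in which the jaws open and shut, and the axes are right-handed (so a half turn about y gives the same grasp; the last joint's range is limited). The gripper opens to 92 mm and grips with 3 to 60 N. Pads are 19 mm wide; open, the fingers measure 130 mm over their backs; the gripper's body (75 mm by 190 mm) begins 47 mm behind the grasp point.
Start: joints at [-1.417, 0.434, 0.025, 1.573, -0.012, 1.134, -0.075], TCP at [0.159, 0.605, 0.249] pointing down, gripper open.
Joint ranges: [-2.62, 2.62], [-0.44, 2.09], [-1.27, 1.32], [0.08, 2.57], [-1.32, 4.46], [0.12, 2], [-2.74, 2.74]. Speed limits (rad/s): [2.22, 2.22, 3.01, 3.01, 3.14, 3.14, 3.14].

## Interface

Orientations are given as a rotation vector (axis times angle).
In Python, from cell import observe, get_image, sign_off, boxes_of, place_of, arm gives the robot as it stands.
- The arm moves only by the tool arm_command, never from a script. Its argument "plan" is a list of rows, each a list of 2 entries, a list of its own where there are three numbers: the shift along the tool's x, y, z in m, then the turn, a rotation vector about the tool's x, y, z in degrees. In form: [[[tx, ty, tz], [ax, ay, az]], ...]. A call has 1 to 5 rows; each row is the pose to reach, as a shift and turn from the pose commanded when the call began, along the tool's axes at that moment; what a row does not reach only later rows make up. A row lasts 1/10 s, in which the tool goes at most 50 mm and 8.59 degrees, less where a joint would pass 70% of its speed; a pose out of reach is approached as far as the arm can. A call with a gripper value outside its range is refused whole. "fingers" is the closure, from -1 (fully open) to 1 (shut), set as the call begins (left out, the last holds). The fingers move at their own pace and stop on an object; "squeeze" is the grip in N (left out, the last holds). Time passes only in rows, so rows that repeat a pose let the fingers close. It gives the time, the measured TCP pose, the force and the opening at its end, in the units of the state.
- observe(): the state, without advancing time (a new reading comes with each control period).
- get_image(name): name is "scene" or "top" or "wrist"; returns a dict with "color" (480x640x3 uint8, red, green, blue), "camera_matrix" (3x3 intrinsics, pixels), "world_to_cam" (4x4, takes a point from world to camera coordinates); the wrist camera has in their place "mount" (4x4, takes a point from camera to tool coordinates, whose origin is the TCP and whose axes are the tool frame's). Camera axes: x right, y up, looking along -z (the intrinsics and any distortion apply to the point x, -y, -z); pixel columns grow to the right and rows downward; lengths in m; the calibration is good to about 2 mm. A picture is of the moment at which its call begins: read the wrist's pose just before it. There is no depth.
- sign_off(): hands the job in, once; it reports no verdict.
Trained networks look in a picture, given as the dict that the camera call returned (one of the last four; its "shot" number tells which), for a name from the list of things; names that differ only in an ending like _2 or _b are one class to them, and where a whole thing is asked for, a point or a joint stands for the part that bears it (a point fixed in the world has none). Each returns a list of dicts, best first, with "confidence" (0 to 1); they miss things now and then, are a little off and sometimes report something else, mostly with a low value. They report only what shows in the picture. A call takes as long as a camera call. They do not tell look-alikes from the thing itself.
- boxes_of(picture, thing): "point" ([column, row] in pixels, amid what is visible of it).
- place_of(picture, thing): "point" ([column, row] in pixels: a listed point, or the origin of a listed thing).
The state is a dict: "clock": time; "joints": joint angles; "dq": joint speeds; "joint_efforts": joint torques, N m; "position": TCP position; "ee_rot": TCP orientation; "force": force on the tool from outside, world axes, zero at the start; "ft_torque": the same for the moment, N m; "width": opening from 0.0 (shut) to 1.0 (fully open).
Only numpy, scipy, OpenCV 4.12 (cv2) and the standard library are available. Lean on these libraries where they do the work, as an engineer would, in place of code of your own. Each camera call takes 0.05 s, during which the arm holds its last target.

## Working session

There is one attempt and no reset: what is moved stays moved. The work goes in short steps, Python scripts to look and compute and a tool call to move; the robot and the scene stay as the last step left them, time stands still between calls to the robot, and variables do not carry over. Pictures are saved under pics/ and viewed, and the job is handed in when it is done.

Besides the shell and the picture viewer there is one more tool, called after "Request:" by a JSON object that holds its "name" and its "arguments", one argument or row to a line. arm_command: Moves the arm, as the interface text tells. Its arguments: {"type":"object","properties":{"plan":{"type":"array","items":{"type":"array"}},"fingers":{"type":"number"},"squeeze":{"type":"number"}},"required":["plan"]}

```bash
ls; mkdir -p pics
cat > h.py <<'E'
import numpy as np, cv2
from cell import observe, get_image, sign_off, boxes_of, place_of, arm
from scipy.spatial.transform import Rotation as R
def save(p,n): cv2.imwrite('pics/'+n+'.png', p['color'][:,:,::-1])
E
python3 - <<'E'
from h import *
o=observe(); print({k:np.round(v,3).tolist() for k,v in o.items()}); print(arm, arm.tip_extent)
for n in ['scene','top','wrist']:
    p=get_image(n); save(p,n+'0'); print(n,{k:(np.round(v,3).tolist() if k!='color' else 0) for k,v in p.items()})
    for t in ['hinge','slot_mid','punch','stand','cup','tape']:
        print(t,[(np.round(d['point']).tolist(),round(d['confidence'],2)) for d in place_of(p,t)])
E
```

```text
pics
{'clock': 0.0, 'joints': [-1.417, 0.435, 0.025, 1.574, -0.012, 1.134, -0.075], 'dq': [-0.001, -0.0, 0.001, 0.0, 0.001, -0.002, -0.0], 'joint_efforts': [-0.0, -66.785, 0.985, -31.447, -0.06, 0.043, 0.0], 'position': [0.159, 0.604, 0.248], 'ee_rot': [-1.563, 0.202, -0.202], 'force': [-0.283, -0.477, -0.188], 'ft_torque': [0.001, 0.026, 0.001], 'width': 1.0}
<Robot object at 0x7f3533157e00> 0.022
scene {'color': 0, 'camera_matrix': [[512.814, 0.0, 320.335], [0.0, 512.814, 237.507], [0.0, 0.0, 1.0]], 'world_to_cam': [[-0.661, -0.75, 0.016, 0.379], [0.486, -0.411, 0.771, -0.348], [-0.572, 0.517, 0.636, -0.559], [0.0, 0.0, 0.0, 1.0]], 'shot': 1}
hinge [([399.0, 252.0], 0.92)]
slot_mid [([404.0, 211.0], 0.62)]
punch [([272.0, 364.0], 0.62)]
stand [([253.0, 323.0], 0.95), ([217.0, 253.0], 0.73), ([383.0, 331.0], 0.35)]
cup [([289.0, 259.0], 0.84)]
tape [([383.0, 329.0], 0.73), ([400.0, 254.0], 0.3)]
top {'color': 0, 'camera_matrix': [[616.837, 0.0, 326.373], [0.0, 616.837, 230.944], [0.0, 0.0, 1.0]], 'world_to_cam': [[-0.0, -1.0, 0.0, -0.015], [0.995, -0.0, 0.105, -0.581], [-0.105, 0.0, 0.995, -1.179], [0.0, 0.0, 0.0, 1.0]], 'shot': 2}
hinge [([400.0, 258.0], 0.76)]
slot_mid []
punch [([244.0, 243.0], 0.62), ([227.0, 284.0], 0.55), ([319.0, 203.0], 0.16)]
stand [([271.0, 160.0], 0.9), ([242.0, 239.0], 0.56)]
cup [([319.0, 204.0], 0.95)]
tape [([320.0, 313.0], 0.65)]
wrist {'color': 0, 'camera_matrix': [[332.166, 0.0, 324.476], [0.0, 332.166, 238.849], [0.0, 0.0, 1.0]], 'mount': [[-0.0, -0.961, -0.276, -0.075], [-0.0, 0.276, -0.961, -0.137], [1.0, 0.0, -0.0, -0.001], [0.0, 0.0, 0.0, 1.0]], 'shot': 3}
hinge []
slot_mid []
punch []
stand []
cup []
tape []
```

View pics/scene0.png

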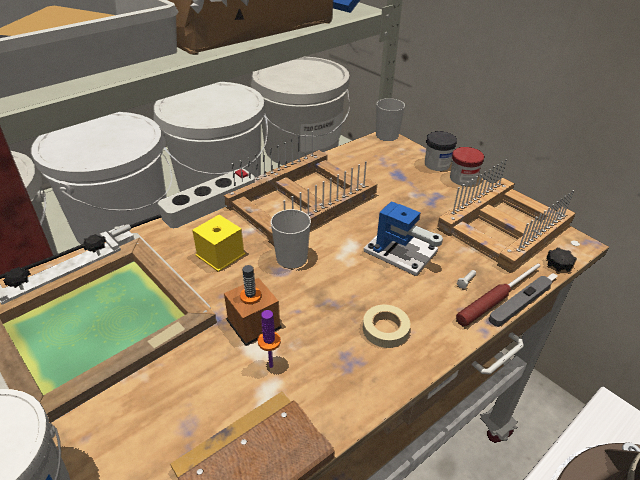

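View pics/top0.png

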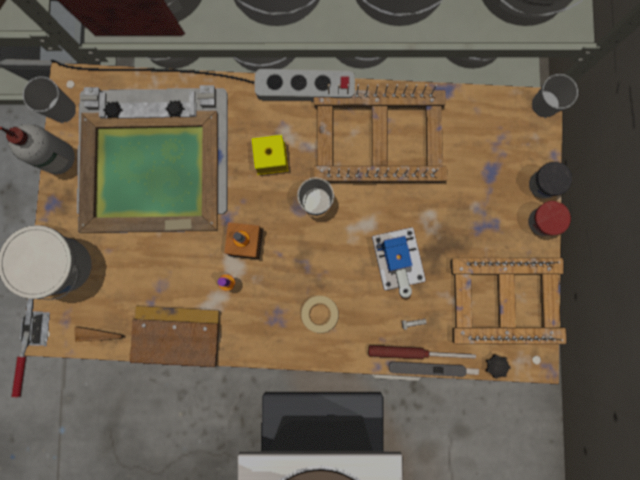

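View pics/wrist0.png

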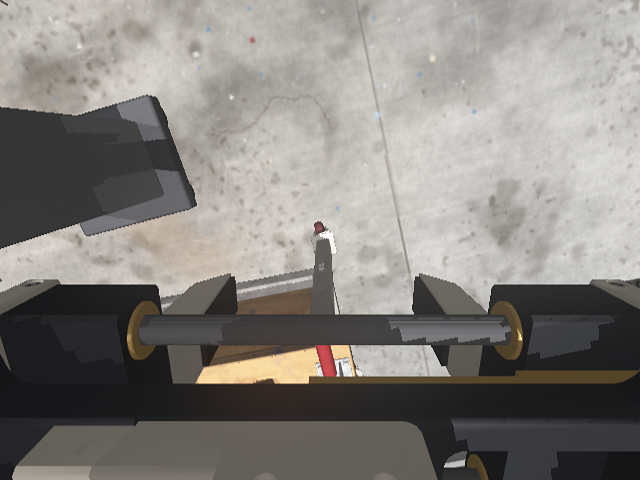

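The dark-handled punch stands in the brown block at scene (249,283), top (240,240). Its look-alikes are the purple punch at scene (268,330), top (227,284), and the yellow block at scene (218,243), top (268,153). The blue hinge is at scene (400,240), top (398,257). I choose the dark punch in the brown block and will check it in close crops.

Run:
```python
import cv2,numpy as np
s=cv2.imread('pics/scene0.png');t=cv2.imread('pics/top0.png')
z=lambda im,x,y,w,f:cv2.resize(im[y:y+w,x:x+w],None,fx=f,fy=f,interpolation=cv2.INTER_CUBIC)
cv2.imwrite('pics/c1.png',np.hstack([z(s,210,250,100,4),z(s,355,190,100,4)]))
cv2.imwrite('pics/c2.png',np.hstack([z(t,210,210,80,5),z(t,360,220,80,5)]))
```

```text
(no output)
```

View pics/c1.png

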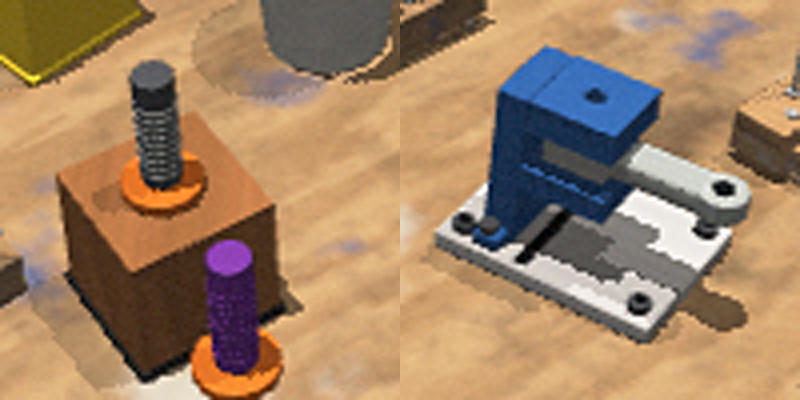

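View pics/c2.png

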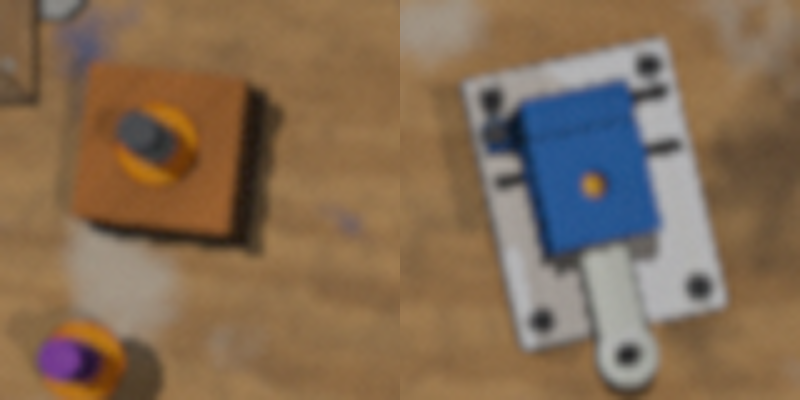

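The crops confirm the choice: a dark ribbed handle with an orange guard in the brown block, and the purple punch stands nearer the camera. The hinge bore shows at scene (404,214), top (398.6,257).

```bash
cat >> h.py <<'E'
def ray_w2c(K,W,px):
    d=np.array([(px[0]-K[0,2])/K[0,0],-(px[1]-K[1,2])/K[1,1],-1.]); Rm=W[:3,:3]
    return -Rm.T@W[:3,3], Rm.T@d/np.linalg.norm(d)
def tri(rays):
    A=np.zeros((3,3));b=np.zeros(3)
    for c,d in rays:
        P=np.eye(3)-np.outer(d,d);A+=P;b+=P@c
    x=np.linalg.solve(A,b); return x,[np.linalg.norm((np.eye(3)-np.outer(d,d))@(x-c)) for c,d in rays]
def onz(r,z): c,d=r; return c+d*(z-c[2])/d[2]
E
python3 - <<'E'
from h import *
S=get_image('scene');T=get_image('top')
rs=lambda p:ray_w2c(np.array(S['camera_matrix']),np.array(S['world_to_cam']),p)
rt=lambda p:ray_w2c(np.array(T['camera_matrix']),np.array(T['world_to_cam']),p)
s=lambda x,y:(x/4+210,y/4+250); s2=lambda x,y:((x-400)/4+355,y/4+190)
t=lambda x,y:(x/5+210,y/5+210); t2=lambda x,y:((x-400)/5+360,y/5+220)
for n,a,b in [('handletop',s(153,72),t(148,130)),('guard',s(163,182),t(157,145)),('bore',s2(596,96),t2(593,185)),('purpletop',s(230,258),t(67,360)),('cup',(291,222),(316,190)),('tape',(387,324),(320,314)),
 ('blkBack',s(195,112),t(249,82)),('blkLeft',s(58,178),t(88,65)),('blkFront',s(135,272),t(76,214)),('blkRight',s(273,207),t(232,236)),
 ('headBL',s2(500,95),t2(520,105)),('headBR',s2(547,47),t2(628,83)),('headFL',s2(608,136),t2(548,257)),('headFR',s2(662,93),t2(658,228)),
 ('eye',s2(724,187),t2(627,354))]:
    x,e=tri([rs(a),rt(b)]);print(n,np.round(x,4),np.round(e,4))
# plate corners z=.01
q=[onz(rt(t2(*p)),.01) for p in [(462,82),(665,38),(727,305),(525,352)]]
print(np.round(q,4),np.mean(q,0))
print('bore at z.092',onz(rt(t2(593,185)),.092),onz(rs(s2(596,96)),.092))
o=observe();print(R.from_rotvec(o['ee_rot']).as_matrix().round(3),o['clock'])
E
```

```text
handletop [0.5642 0.1445 0.1161] [0.0027 0.0027]
guard [0.5628 0.1473 0.0632] [0.0014 0.0014]
bore [ 0.5263 -0.1487  0.0928] [0.001 0.001]
purpletop [0.4808 0.1734 0.1092] [0.0024 0.0024]
cup [0.6524 0.0025 0.0769] [0.0022 0.0022]
tape [ 0.4193 -0.0025  0.0125] [0.0009 0.0009]
blkBack [0.5879 0.1136 0.0596] [0.0022 0.0022]
blkLeft [0.5936 0.1744 0.0593] [0.0009 0.0009]
blkFront [0.5367 0.1785 0.0584] [0.0013 0.0013]
blkRight [0.5294 0.12   0.0575] [0.0027 0.0027]
headBL [ 0.5567 -0.1221  0.0887] [0.0013 0.0013]
headBR [ 0.5651 -0.1618  0.0911] [0.0019 0.0019]
headFL [ 0.5012 -0.1303  0.095 ] [0.0029 0.0029]
headFR [ 0.5102 -0.1728  0.092 ] [0.0007 0.0007]
eye [ 0.4643 -0.1628  0.0737] [0.0011 0.0011]
[[ 0.5718 -0.1073  0.01  ]
 [ 0.5894 -0.1885  0.01  ]
 [ 0.4832 -0.2114  0.01  ]
 [ 0.4647 -0.1313  0.01  ]] [ 0.52729059 -0.15962946  0.01      ]
bore at z.092 [ 0.52558489 -0.14937275  0.092     ] [ 0.52767296 -0.14892355  0.092     ]
[[ 0.967  0.     0.254]
 [-0.254  0.     0.967]
 [-0.    -1.     0.   ]] 1.15
```

Request:
{"name": "arm_command", "arguments": {
  "plan": [
    [[0.041,0,-0.028],[0,0,0]],
    [[0.082,0.0,-0.056],[0,0,0]],
    [[0.123,0.0,-0.084],[0,0,0]],
    [[0.164,0.0,-0.112],[0,0,0]],
    [[0.205,0,-0.14],[0,0,0]]
  ],
  "fingers": 0.0
}}

```text
clock: 1.65
position: [0.3225, 0.4154, 0.249]
ee_rot: [-1.561, 0.201, -0.202]
force: [0.9, 0.7, 0.3]
width: 0.612
```

Request:
{"name": "arm_command", "arguments": {
  "plan": [
    [[0.041,0,-0.028],[0,0,0]],
    [[0.082,0.0,-0.056],[0,0,0]],
    [[0.123,0.0,-0.084],[0,0,0]],
    [[0.164,0.0,-0.112],[0,0,0]],
    [[0.2,0.02,-0.14],[0,0,0]]
  ]
}}

```text
clock: 2.15
position: [0.4823, 0.2296, 0.2309]
ee_rot: [-1.558, 0.198, -0.205]
force: [1.0, 1.4, -0.5]
width: 0.499
```

Request:
{"name": "arm_command", "arguments": {
  "plan": [
    [[0.04,0,-0.02],[0,0,0]],
    [[0.07,0.0,-0.038],[0,0,0]],
    [[0.07,0,-0.038],[0,0,0]]
  ]
}}

```text
clock: 2.45
position: [0.5408, 0.1709, 0.2288]
ee_rot: [-1.563, 0.206, -0.21]
force: [-0.5, -0.3, 0.5]
width: 0.499
```

```bash
cat >> h.py <<'E'
def wray(p,o,px):
    K=np.array(p['camera_matrix']);M=np.array(p['mount'])
    d=np.array([(px[0]-K[0,2])/K[0,0],-(px[1]-K[1,2])/K[1,1],-1.]);Rt=R.from_rotvec(o['ee_rot']).as_matrix()
    d=Rt@M[:3,:3]@d; return np.array(o['position'])+Rt@M[:3,3], d/np.linalg.norm(d)
def wproj(p,o,X):
    K=np.array(p['camera_matrix']);M=np.array(p['mount']);Rt=R.from_rotvec(o['ee_rot']).as_matrix()
    c=M[:3,:3].T@(Rt.T@(np.array(X)-np.array(o['position']))-M[:3,3]); return K[0,0]*c[0]/-c[2]+K[0,2], -K[1,1]*c[1]/-c[2]+K[1,2]
E
python3 - <<'E'
from h import *
o=observe();p=get_image('wrist');save(p,'w1');print(o['position'],o['ee_rot'],o['clock'])
import pickle;pickle.dump((o,p),open('w1.pkl','wb'))
print(wproj(p,o,[.563,.146,.118]),wproj(p,o,[.563,.146,.066]),wproj(p,o,[.526,-.149,.092]))
E
```

```text
[0.54075405 0.17089428 0.22879786] [-1.56292401  0.20578674 -0.20959909] 2.45
(np.float64(303.0347826066517), np.float64(276.74017282377747)) (np.float64(306.5080548318658), np.float64(255.5432712391609)) (np.float64(-16.468018964137798), np.float64(307.54799386947707))
```

View pics/w1.png

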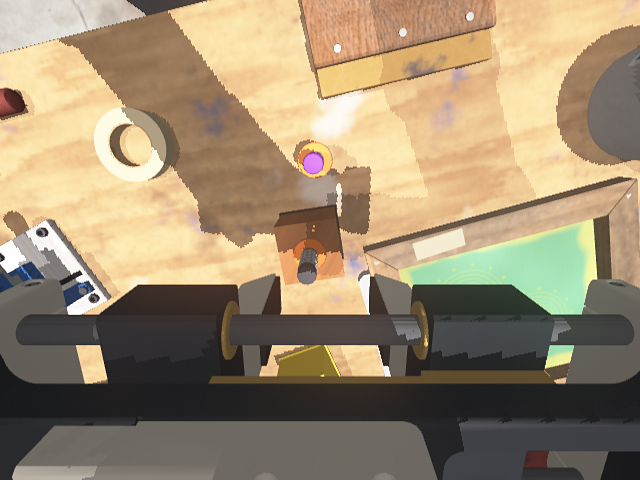

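Run:
```python
import cv2
s=cv2.imread('pics/w1.png');cv2.imwrite('pics/w1c.png',cv2.resize(s[200:300,260:360],None,fx=6,fy=6,interpolation=cv2.INTER_CUBIC))
```

```text
(no output)
```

View pics/w1c.png

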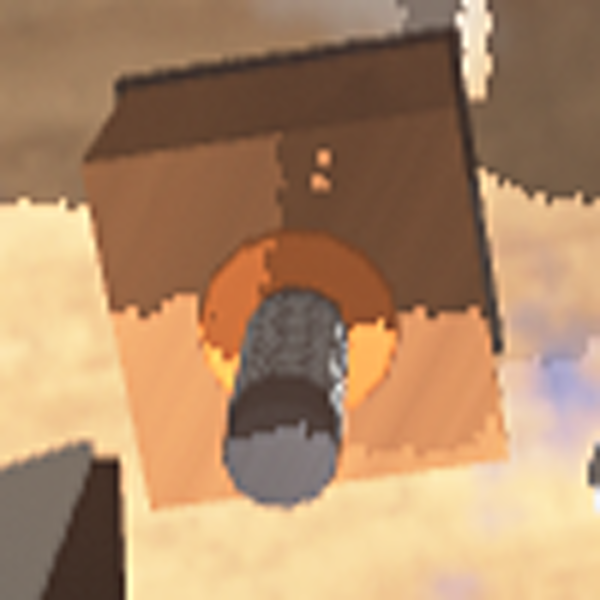

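Run:
```python
from h import *
import pickle;o,p=pickle.load(open('w1.pkl','rb'))
print(onz(wray(p,o,(306.8,275.8)),.118),onz(wray(p,o,(309.8,254.2)),.066))
Rt=R.from_rotvec(o['ee_rot']).as_matrix();print(Rt.round(3))
for X in ([.563,.1475,.091],):print(Rt.T@(np.array(X)-o['position']))
```

```text
[0.56300743 0.14914133 0.118     ] [0.56251869 0.14939764 0.066     ]
[[ 0.965  0.002  0.261]
 [-0.261 -0.002  0.965]
 [ 0.003 -1.    -0.002]]
[ 0.02721906  0.13790088 -0.01651958]
```

Request:
{"name": "arm_command", "arguments": {
  "plan": [
    [[0.027,0.02,-0.016],[0,0,0]],
    [[0.027,0.06,-0.016],[0,0,0]],
    [[0.027,0.1,-0.016],[0,0,0]],
    [[0.027,0.13,-0.016],[0,0,0]],
    [[0.027,0.137,-0.016],[0,0,0]]
  ]
}}

```text
clock: 3.0
position: [0.5566, 0.1547, 0.0887]
ee_rot: [-1.563, 0.205, -0.196]
force: [-0.7, -0.5, -0.5]
width: 0.503
```

Run:
```python
from h import *
o=observe();p=get_image('wrist');save(p,'w2');print(o['position'],o['ee_rot'],o['clock'])
s=get_image('scene');save(s,'s2');cv2.imwrite('pics/s2c.png',cv2.resize(s['color'][220:360,180:330,::-1],None,fx=4,fy=4))
```

```text
[0.55659781 0.15472279 0.08866773] [-1.56339768  0.20457569 -0.19617018] 3.0
```

View pics/w2.png

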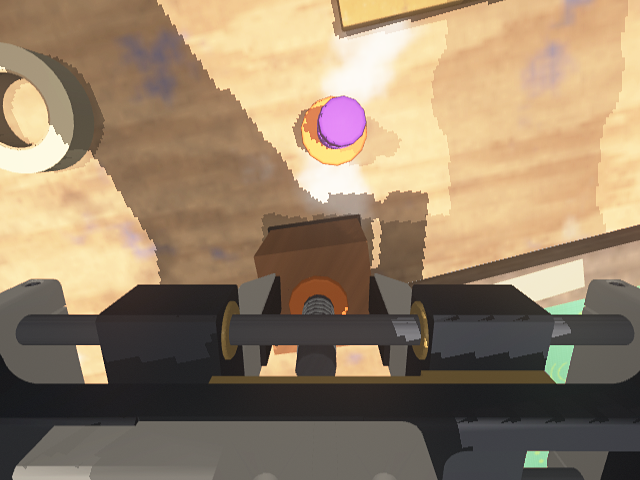

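View pics/s2c.png

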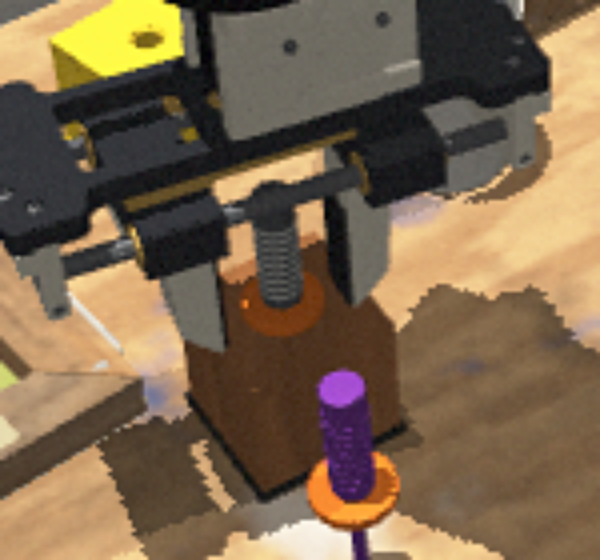

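Request:
{"name": "arm_command", "arguments": {
  "plan": [
    [[0,0,0],[0,0,0]],
    [[0,0.0,0],[0,0,0]]
  ]
}}

```text
clock: 3.3
position: [0.5605, 0.1546, 0.0936]
ee_rot: [-1.56, 0.199, -0.203]
force: [0.4, -0.5, -0.5]
width: 0.503
```

Run:
```python
from h import *
for i in range(6):
    o=observe();print(np.round(o['position'],4),np.round(o['ee_rot'],4),np.round(o['joints'],4),np.round(o['force'],2)); get_image('top')
```

```text
[0.5605 0.1546 0.0936] [-1.5598  0.1993 -0.2034] [-0.5089  0.5377  0.2091  1.8623 -0.1563  0.7543  1.0996] [ 0.38 -0.48 -0.46]
[0.5604 0.1545 0.0935] [-1.5598  0.1994 -0.2034] [-0.5088  0.5378  0.2091  1.8625 -0.1563  0.7541  1.0997] [-0.77 -0.24 -0.1 ]
[0.5602 0.1544 0.0932] [-1.56    0.1998 -0.2032] [-0.5087  0.5381  0.2091  1.8629 -0.1564  0.7539  1.0998] [ 0.37  0.69 -0.19]
[0.5601 0.1543 0.0929] [-1.5603  0.2002 -0.2029] [-0.5086  0.5384  0.209   1.8632 -0.1564  0.7538  1.0998] [ 0.55 -0.06 -0.35]
[0.5599 0.1542 0.0927] [-1.5605  0.2006 -0.2026] [-0.5085  0.5387  0.209   1.8634 -0.1565  0.7536  1.0998] [-0.02 -0.75  0.74]
[0.5598 0.1541 0.0924] [-1.5607  0.2008 -0.2024] [-0.5085  0.5391  0.2089  1.8636 -0.1564  0.7536  1.0999] [-0.43 -0.36  0.56]
```

Request:
{"name": "arm_command", "arguments": {
  "plan": [
    [[0.0045,0.0,-0.005],[0,0,0]],
    [[0.0045,0.0,-0.005],[0,0,0]],
    [[0.0045,0,-0.005],[0,0,0]]
  ]
}}

```text
clock: 3.9
position: [0.5627, 0.1475, 0.0917]
ee_rot: [-1.561, 0.202, -0.202]
force: [-0.6, 0.6, 0.2]
width: 0.5
```

Run:
```python
from h import *
o=observe();p=get_image('wrist');save(p,'w3');print(o['position'],o['ee_rot'],o['clock'])
p1=p
s=get_image('scene');cv2.imwrite('pics/s3.png',np.hstack([cv2.resize(p1['color'][200:400,220:420,::-1],(600,600)),cv2.resize(s['color'][220:370,210:310,::-1],(400,600))])[:,:800] if 0 else np.hstack([cv2.resize(p1['color'][250:400,240:390,::-1],(400,400)),cv2.resize(s['color'][250:350,200:300,::-1],(400,400))]))
```

```text
[0.56265674 0.14747806 0.09167669] [-1.56143214  0.20234787 -0.20230841] 3.9
```

View pics/s3.png

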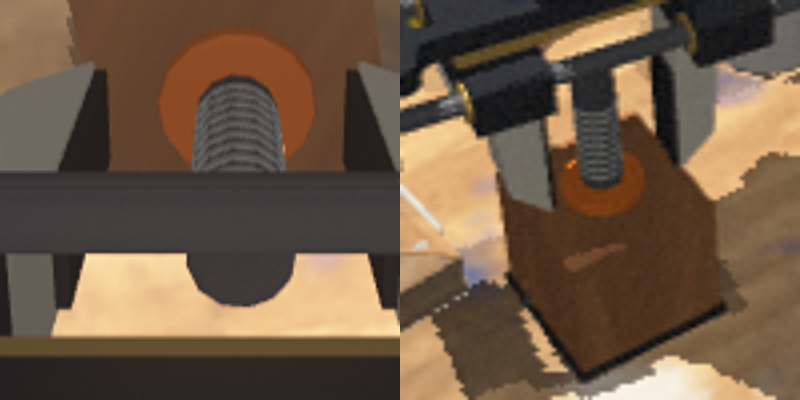

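Request:
{"name": "arm_command", "arguments": {
  "plan": [
    [[0,-0.002,0],[0,0,0]],
    [[0,-0.002,0],[0,0,0]],
    [[0,-0.002,0],[0,0,0]],
    [[0,-0.002,0],[0,0,0]],
    [[0,-0.002,0],[0,0,0]]
  ],
  "fingers": 1.0,
  "squeeze": 50
}}

```text
clock: 4.5
position: [0.5625, 0.1481, 0.0937]
ee_rot: [-1.561, 0.202, -0.202]
force: [-0.1, 0.7, 1.4]
width: 0.164
```

Request:
{"name": "arm_command", "arguments": {
  "plan": [
    [[0,0,0],[0,0,0]],
    [[0,0,0],[0,0,0]]
  ]
}}

```text
clock: 4.7
position: [0.5625, 0.1481, 0.0937]
ee_rot: [-1.561, 0.201, -0.202]
force: [0.0, 0.4, 1.4]
width: 0.164
```

Run:
```python
from h import *
o=observe();s=get_image('scene');print(o['position'],o['ee_rot'],o['clock'],o['force'],o['width'])
cv2.imwrite('pics/s4.png',cv2.resize(s['color'][220:370,180:330,::-1],(600,600)))
```

```text
[0.56251714 0.14813407 0.09374142] [-1.56119673  0.20149204 -0.20151784] 4.7 [0.0290841  0.35251966 1.4099463 ] 0.16446610633880535
```

View pics/s4.png

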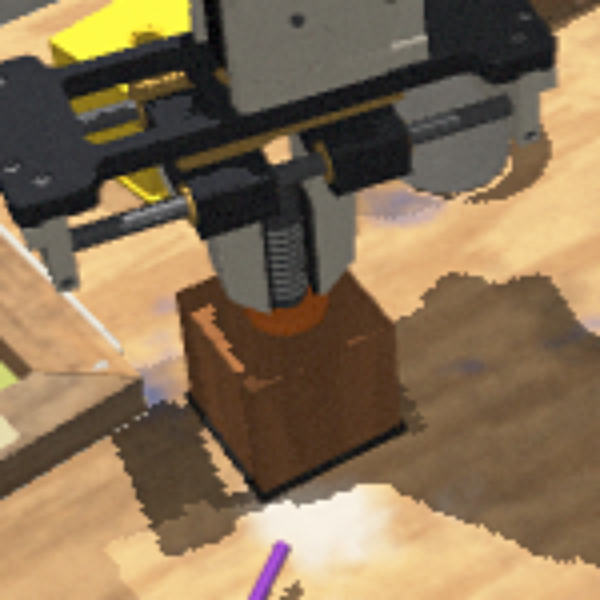

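Run:
```python
from h import *
p=get_image('scene');save(p,'s5');save(get_image('top'),'t5')
```

```text
(no output)
```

View pics/s5.png

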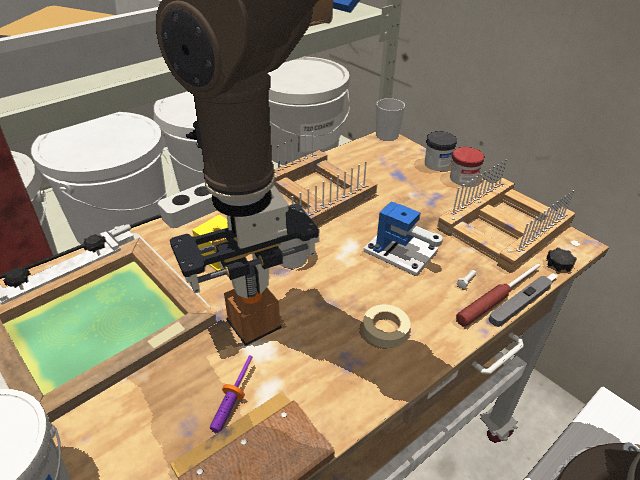

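View pics/t5.png

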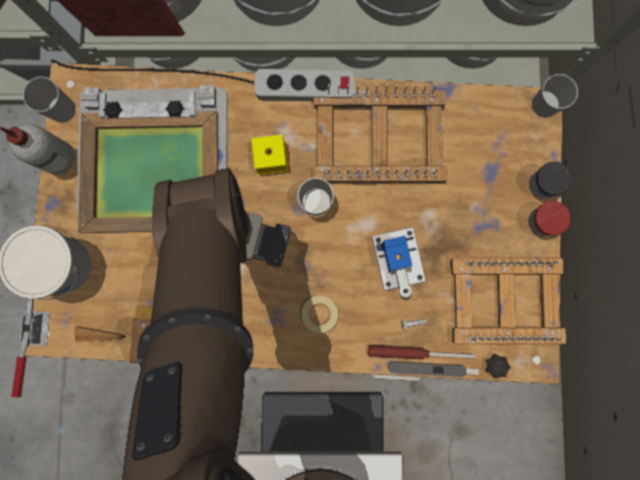

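Request:
{"name": "arm_command", "arguments": {
  "plan": [
    [[0,-0.02,0],[0,0,0]],
    [[0,-0.05,0],[0,0,0]],
    [[0,-0.09,0],[0,0,0]],
    [[0,-0.125,0],[0,0,0]],
    [[0,-0.125,0],[0,0,0]]
  ]
}}

```text
clock: 5.35
position: [0.565, 0.1483, 0.2235]
ee_rot: [-1.558, 0.196, -0.207]
force: [1.2, 0.3, -0.8]
width: 0.165
```

Run:
```python
from h import *
o=observe();s=get_image('scene');print(o['position'],o['ee_rot'],o['clock'],o['force'],o['width'])
cv2.imwrite('pics/s6.png',cv2.resize(s['color'][150:350,160:360,::-1],(600,600)))
Rt=R.from_rotvec(o['ee_rot']).as_matrix();print(Rt.T@(np.array([.5263,-.149,.218])-o['position']))
```

```text
[0.5650052  0.1482542  0.22352434] [-1.55775158  0.1964666  -0.20745034] 5.35 [ 1.24530759  0.28630927 -0.79906253] 0.1651587259300708
[ 0.03820799  0.00445158 -0.29733652]
```

View pics/s6.png

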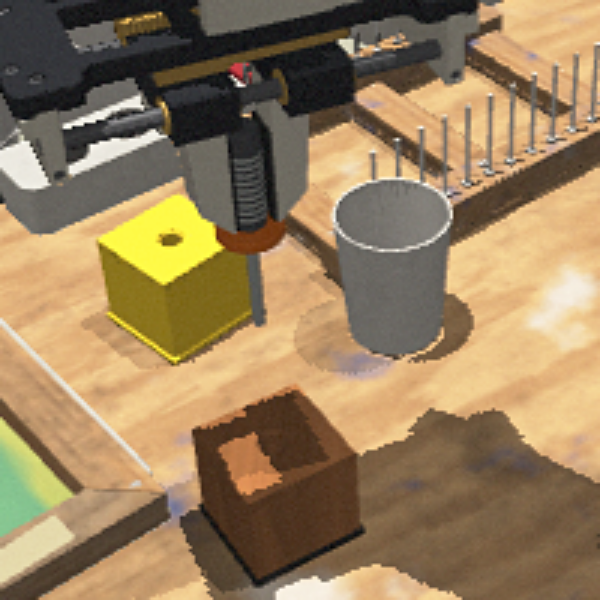

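Request:
{"name": "arm_command", "arguments": {
  "plan": [
    [[0.004,0,-0.03],[0,0,0]],
    [[0.009,0,-0.07],[0,0,0]],
    [[0.014,0.0,-0.11],[0,0,0]],
    [[0.019,0.0,-0.15],[0,0,0]],
    [[0.024,0.0,-0.19],[0,0,0]]
  ]
}}

```text
clock: 5.9
position: [0.536, -0.0434, 0.2172]
ee_rot: [-1.562, 0.204, -0.2]
force: [0.9, -0.7, -1.1]
width: 0.166
```

Request:
{"name": "arm_command", "arguments": {
  "plan": [
    [[0.005,0,-0.04],[0,0,0]],
    [[0.01,0,-0.08],[0,0,0]],
    [[0.014,0.0,-0.107],[0,0,0]],
    [[0.014,0.0,-0.107],[0,0,0]],
    [[0.014,0.0,-0.107],[0,0,0]]
  ]
}}

```text
clock: 6.4
position: [0.5229, -0.1492, 0.2174]
ee_rot: [-1.561, 0.205, -0.201]
force: [0.3, 0.5, -0.8]
width: 0.164
```

Run:
```python
from h import *
import pickle
o=observe();s=get_image('scene');o2=observe();w=get_image('wrist');t=get_image('top');save(s,'s7');save(w,'w7');save(t,'t7')
print(o['position'],o['ee_rot'],o['clock'],o['force'],o['width'])
pickle.dump((o,o2,s,w,t),open('7.pkl','wb'))
cv2.imwrite('pics/s7c.png',cv2.resize(s['color'][130:280,330:480,::-1],(600,600),interpolation=cv2.INTER_CUBIC))
```

```text
[ 0.52290345 -0.14920888  0.21744529] [-1.56107126  0.20477131 -0.20119683] 6.4 [ 0.28349336  0.455273   -0.83168749] 0.16384337150223682
```

View pics/s7c.png

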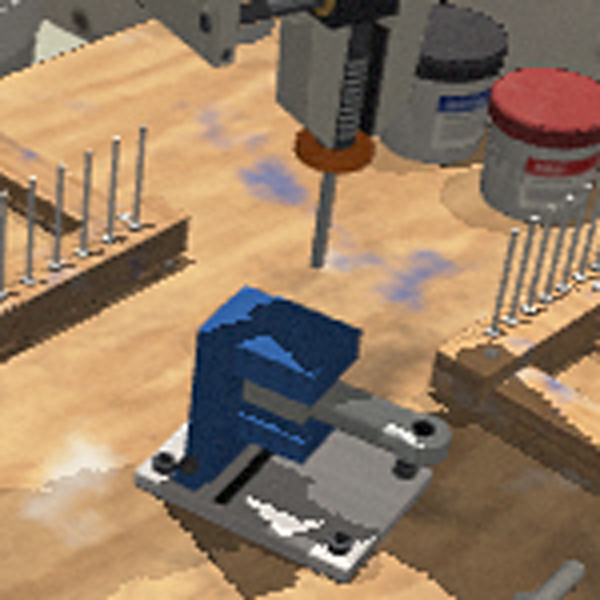

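View pics/w7.png

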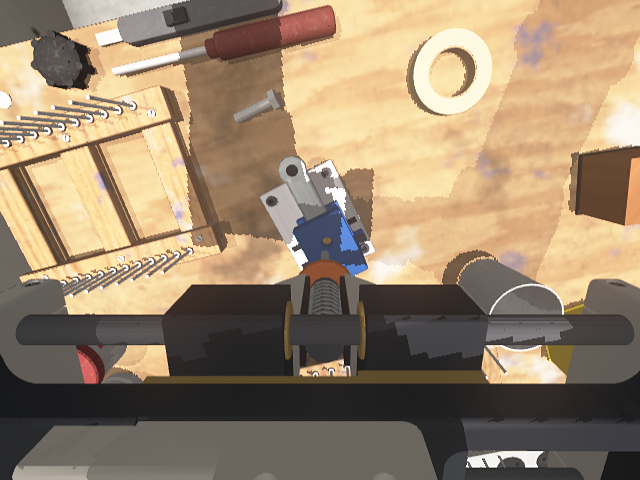

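View pics/t7.png

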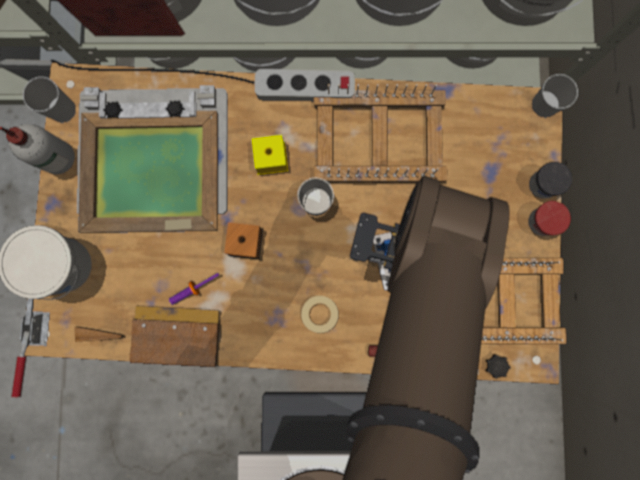

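Run:
```python
from h import *
import pickle
o,o2,s,w,t=pickle.load(open('7.pkl','rb'))
c=w['color'][190:310,265:385,::-1];cv2.imwrite('pics/w7c.png',cv2.resize(c,(600,600),interpolation=cv2.INTER_CUBIC))
b=(326.3,240.2);print('bore',onz(wray(w,o2,b),.092))
def proj(p,X):
    K=np.array(p['camera_matrix']);W=np.array(p['world_to_cam']);x=W[:3,:3]@X+W[:3,3];return np.array([K[0,0]*x[0]/-x[2]+K[0,2],-K[1,1]*x[1]/-x[2]+K[1,2]])
P=np.array(o['position'])
for dz in (.0877,.0877-.05,.0877-.057):
    q=proj(s,P-[0,0,dz]);print('s pred',q,(q-[330,130])*4)
rt=lambda p:ray_w2c(np.array(t['camera_matrix']),np.array(t['world_to_cam']),p)
print('hole',onz(rt((241.5,239.5)),.06))
```

```text
bore [ 0.52457163 -0.14768615  0.092     ]
s pred [408.99320777 197.088972  ] [315.97283109 268.35588801]
s pred [412.92561846 171.44449795] [331.70247385 165.77799181]
s pred [413.50058954 167.69493261] [334.00235815 150.77973044]
hole [0.56118864 0.14653306 0.06      ]
```

View pics/w7c.png

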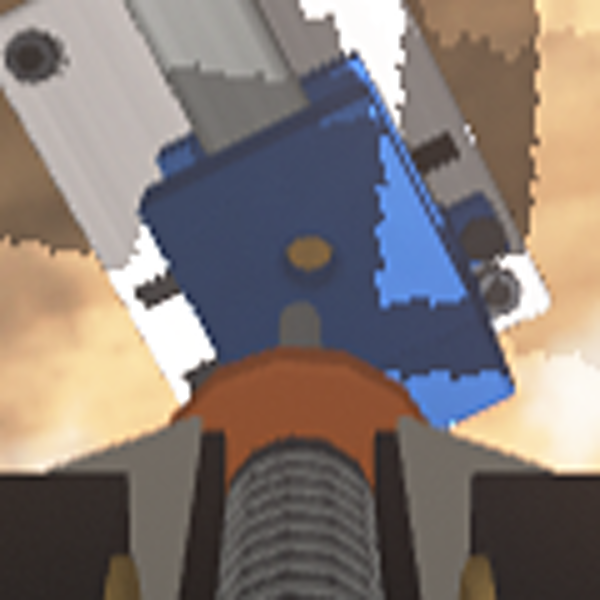

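Run:
```python
from h import *
import pickle
o,o2,s,w,t=pickle.load(open('7.pkl','rb'))
P=np.array(o2['position']);Rt=R.from_rotvec(o2['ee_rot']).as_matrix()
f=lambda X:(np.array(wproj(w,o2,X))-[265,190])*5
tip=P-[0,0,.0877]
print('tip c',f(tip),'edge -x',f(tip-Rt[:,0]*.003),'sides',f(tip+Rt[:,2]*.003),f(tip-Rt[:,2]*.003), P)
for B in ([.526,-.1485,.092],[.5263,-.149,.092]):
    B=np.array(B);print('mouth',f(B),f(B-Rt[:,0]*.0045),f(B+Rt[:,0]*.0045),f(B+Rt[:,2]*.0045),f(B-Rt[:,2]*.0045),'pin',f(B-[0,0,.010]))
    print(Rt.T@(B-P))
```

```text
tip c [302.83793327 317.23221104] edge -x [302.85763772 297.18538631] sides [323.88964172 317.23184309] [281.78615551 317.23257899] [ 0.52327571 -0.14811113  0.21758183]
mouth [303.9101463 260.2517152] [303.9406072  233.97684656] [303.87996074 286.28907826] [331.20071344 260.25135979] [276.61946269 260.25207061] pin [303.6633246  243.63842936]
[0.00299633 0.12557593 0.00027734]
mouth [301.43725138 262.67675163] [301.45642572 236.42394397] [301.41825029 288.69235163] [328.71644491 262.6763912 ] [274.15794148 262.67711206] pin [301.27438503 245.98792483]
[ 0.00341343  0.12557494 -0.00013013]
```

Request:
{"name": "arm_command", "arguments": {
  "plan": [
    [[0.0026,0.015,0.001],[0,0,0]],
    [[0.0026,0.027,0.001],[0,0,0]],
    [[0.0026,0.027,0.001],[0,0,0]],
    [[0.0026,0.027,0.001],[0,0,0]],
    [[0.0026,0.027,0.001],[0,0,0]]
  ]
}}

```text
clock: 7.05
position: [0.5268, -0.1486, 0.1922]
ee_rot: [-1.561, 0.201, -0.202]
force: [-0.2, 0.6, -0.8]
width: 0.168
```

```bash
cat > look.py <<'E'
from h import *
import sys,pickle
n=sys.argv[1]
o=observe();w=get_image('wrist');s=get_image('scene')
a=cv2.resize(w['color'][200:300,275:375,::-1],(400,400),interpolation=cv2.INTER_CUBIC)
b=cv2.resize(s['color'][170:250,365:445,::-1],(400,400),interpolation=cv2.INTER_CUBIC)
cv2.imwrite('pics/%s.png'%n,np.hstack([a,b]))
P=np.array(o['position']);Rt=R.from_rotvec(o['ee_rot']).as_matrix()
f=lambda X:((np.array(wproj(w,o,X))-[275,200])*4).round(1)
tip=P-[0,0,.0877]
print(P,o['ee_rot'],o['force'],o['clock'],o['width'])
print('tip c',f(tip),'edge',f(tip-Rt[:,0]*.003)); B=np.array([.526,-.1485,.092]);print('mouth',f(B),f(B-Rt[:,0]*.0045),Rt.T@(B-tip))
E
python3 look.py l1
```

```text
[ 0.52681607 -0.14856092  0.19215423] [-1.56134345  0.20104141 -0.20189388] [-0.19632972  0.61253115 -0.79272345] 7.05 0.1675443013190447
tip c [202.4 212.5] edge [202.4 196.5]
mouth [201.3 187.3] [201.4 164.2] [-0.00081142  0.01245378 -0.00014967]
```

View pics/l1.png

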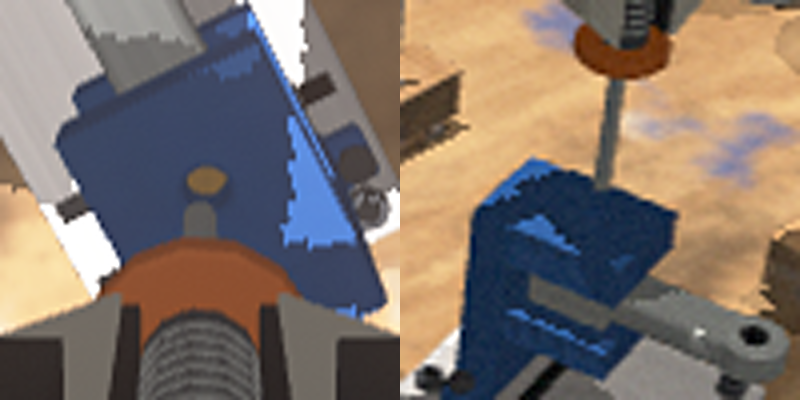

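Request:
{"name": "arm_command", "arguments": {
  "plan": [
    [[-0.0015,0.002,0.0014],[0,0,0]],
    [[-0.0015,0.006,0.0014],[0,0,0]],
    [[-0.0015,0.008,0.0014],[0,0,0]],
    [[-0.0015,0.008,0.0014],[0,0,0]],
    [[-0.0015,0.008,0.0014],[0,0,0]]
  ]
}}

```text
clock: 7.65
position: [0.5254, -0.147, 0.1836]
ee_rot: [-1.561, 0.202, -0.202]
force: [-0.1, 0.4, -1.6]
width: 0.168
```

```bash
python3 look.py l2
```

```text
[ 0.5254417  -0.14695931  0.18363631] [-1.56133208  0.20189382 -0.20159406] [-0.05010358  0.43841256 -1.5543389 ] 7.65 0.16798623088010078
tip c [202.4 212.9] edge [202.4 196.8]
mouth [194.9 210.9] [194.9 187.2] [ 0.00093233  0.00393612 -0.00134821]
```

View pics/l2.png

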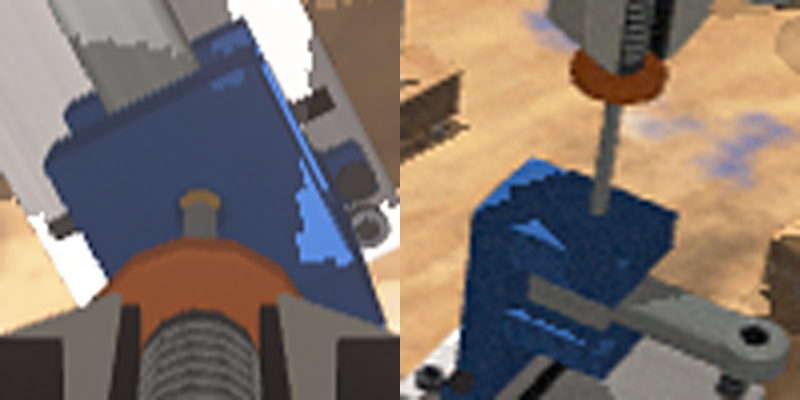

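Request:
{"name": "arm_command", "arguments": {
  "plan": [
    [[0,0.0015,0],[0,0,0]],
    [[0,0.003,0],[0,0,0]],
    [[0,0.0045,0],[0,0,0]],
    [[0,0.006,0],[0,0,0]]
  ]
}}

```text
clock: 8.15
position: [0.5254, -0.1469, 0.1775]
ee_rot: [-1.561, 0.202, -0.202]
force: [-0.6, -0.0, -1.0]
width: 0.164
```

Request:
{"name": "arm_command", "arguments": {
  "plan": [
    [[0,0.001,0],[0,0,0]],
    [[0,0.002,0],[0,0,0]],
    [[0,0.002,0],[0,0,0]]
  ]
}}

```text
clock: 8.45
position: [0.5254, -0.1469, 0.1756]
ee_rot: [-1.561, 0.202, -0.202]
force: [-0.3, 0.5, -1.2]
width: 0.17
```

Request:
{"name": "arm_command", "arguments": {
  "plan": [
    [[0,0.001,0],[0,0,0]],
    [[0,0.002,0],[0,0,0]],
    [[0,0.003,0],[0,0,0]]
  ]
}}

```text
clock: 8.75
position: [0.5255, -0.1469, 0.1727]
ee_rot: [-1.561, 0.202, -0.202]
force: [0.3, -0.1, -1.9]
width: 0.165
```

Request:
{"name": "arm_command", "arguments": {
  "plan": [
    [[0,0.001,0],[0,0,0]],
    [[0,0.002,0],[0,0,0]],
    [[0,0.003,0],[0,0,0]]
  ]
}}

```text
clock: 9.05
position: [0.5255, -0.1469, 0.1696]
ee_rot: [-1.561, 0.202, -0.202]
force: [1.0, 0.5, -0.6]
width: 0.164
```

Request:
{"name": "arm_command", "arguments": {
  "plan": [
    [[0,0.001,0],[0,0,0]],
    [[0,0.002,0],[0,0,0]]
  ]
}}

```text
clock: 9.25
position: [0.5258, -0.147, 0.1682]
ee_rot: [-1.561, 0.201, -0.202]
force: [-1.6, -0.3, 7.0]
width: 0.165
```

Request:
{"name": "arm_command", "arguments": {
  "plan": [
    [[0,0.001,0],[0,0,0]],
    [[0,0.002,0],[0,0,0]],
    [[0,0.003,0],[0,0,0]]
  ]
}}

```text
clock: 9.55
position: [0.5258, -0.147, 0.1656]
ee_rot: [-1.561, 0.201, -0.203]
force: [-3.3, -0.2, 8.9]
width: 0.165
```

Request:
{"name": "arm_command", "arguments": {
  "plan": [
    [[0,0.001,0],[0,0,0]],
    [[0,0.002,0],[0,0,0]],
    [[0,0.003,0],[0,0,0]],
    [[0,0.004,0],[0,0,0]]
  ]
}}

```text
clock: 9.95
position: [0.5258, -0.1471, 0.1615]
ee_rot: [-1.561, 0.201, -0.203]
force: [-2.6, 1.0, 8.0]
width: 0.166
```

Request:
{"name": "arm_command", "arguments": {
  "plan": [
    [[-0.0004,0.001,0],[0,0,0]],
    [[-0.0004,0.002,0],[0,0,0]],
    [[-0.0004,0.003,0],[0,0,0]],
    [[-0.0004,0.004,0],[0,0,0]],
    [[-0.0004,0.005,0],[0,0,0]]
  ]
}}

```text
clock: 10.45
position: [0.5257, -0.147, 0.1566]
ee_rot: [-1.561, 0.2, -0.203]
force: [-1.6, 0.7, 9.3]
width: 0.163
```

Request:
{"name": "arm_command", "arguments": {
  "plan": [
    [[0,0.001,0],[0,0,0]],
    [[0,0.002,0],[0,0,0]],
    [[0,0.003,0],[0,0,0]],
    [[0,0.004,0],[0,0,0]],
    [[0,0.005,0],[0,0,0]]
  ]
}}

```text
clock: 10.95
position: [0.5257, -0.147, 0.1516]
ee_rot: [-1.561, 0.201, -0.203]
force: [-1.8, 1.0, 8.4]
width: 0.165
```

Request:
{"name": "arm_command", "arguments": {
  "plan": [
    [[0,0.001,0],[0,0,0]],
    [[0,0.002,0],[0,0,0]],
    [[0,0.003,0],[0,0,0]],
    [[0,0.004,0],[0,0,0]],
    [[0,0.005,0],[0,0,0]]
  ]
}}

```text
clock: 11.45
position: [0.5257, -0.147, 0.1466]
ee_rot: [-1.561, 0.2, -0.203]
force: [-1.0, -0.3, 8.8]
width: 0.167
```

Request:
{"name": "arm_command", "arguments": {
  "plan": [
    [[0,0.0005,0],[0,0,0]],
    [[0,0.001,0],[0,0,0]],
    [[0,0.0015,0],[0,0,0]]
  ]
}}

```text
clock: 11.75
position: [0.5257, -0.147, 0.145]
ee_rot: [-1.561, 0.201, -0.203]
force: [-1.3, 0.5, 8.3]
width: 0.164
```

Request:
{"name": "arm_command", "arguments": {
  "plan": [
    [[0,0.0005,0],[0,0,0]],
    [[0,0.001,0],[0,0,0]],
    [[0,0.0015,0],[0,0,0]]
  ]
}}

```text
clock: 12.05
position: [0.5257, -0.147, 0.1436]
ee_rot: [-1.561, 0.201, -0.203]
force: [-2.2, 0.9, 7.3]
width: 0.168
```

Close to the stop, so I'll take half-millimetre steps.

Request:
{"name": "arm_command", "arguments": {
  "plan": [
    [[0,0.0004,0],[0,0,0]],
    [[0,0.0008,0],[0,0,0]]
  ]
}}

```text
clock: 12.25
position: [0.5257, -0.147, 0.1428]
ee_rot: [-1.561, 0.201, -0.203]
force: [-2.1, 0.4, 8.2]
width: 0.164
```

Request:
{"name": "arm_command", "arguments": {
  "plan": [
    [[0,0.0004,0],[0,0,0]],
    [[0,0.0008,0],[0,0,0]]
  ]
}}

```text
clock: 12.45
position: [0.5256, -0.147, 0.142]
ee_rot: [-1.561, 0.201, -0.203]
force: [-1.5, -0.0, 7.7]
width: 0.167
```

Request:
{"name": "arm_command", "arguments": {
  "plan": [
    [[0,0.0004,0],[0,0,0]]
  ]
}}

```text
clock: 12.55
position: [0.5256, -0.147, 0.1416]
ee_rot: [-1.561, 0.201, -0.203]
force: [-1.7, 0.3, 6.1]
width: 0.167
```

Request:
{"name": "arm_command", "arguments": {
  "plan": [
    [[0,0.0005,0],[0,0,0]]
  ]
}}

```text
clock: 12.65
position: [0.5258, -0.147, 0.1413]
ee_rot: [-1.561, 0.2, -0.203]
force: [-2.9, -0.3, 13.1]
width: 0.165
```

Request:
{"name": "arm_command", "arguments": {
  "plan": [
    [[0,0.0005,0],[0,0,0]]
  ]
}}

```text
clock: 12.75
position: [0.526, -0.1471, 0.1412]
ee_rot: [-1.561, 0.2, -0.204]
force: [-3.8, 1.7, 16.6]
width: 0.164
```

Request:
{"name": "arm_command", "arguments": {
  "plan": [
    [[0,0.0005,0],[0,0,0]]
  ]
}}

```text
clock: 12.85
position: [0.5261, -0.1471, 0.141]
ee_rot: [-1.561, 0.2, -0.204]
force: [-4.6, 0.5, 21.4]
width: 0.163
```

Request:
{"name": "arm_command", "arguments": {
  "plan": [
    [[0,-0.0003,0],[0,0,0]],
    [[0,-0.0003,0],[0,0,0]],
    [[0,-0.0003,0],[0,0,0]]
  ]
}}

```text
clock: 13.15
position: [0.526, -0.1471, 0.1412]
ee_rot: [-1.561, 0.2, -0.204]
force: [-3.8, 0.4, 16.2]
width: 0.169
```

```bash
python3 look.py l3
```

```text
[ 0.5259795  -0.14709033  0.14115504] [-1.56104722  0.1998977  -0.2036402 ] [-3.8232625   0.42263703 16.19918433] 13.15 0.1694636293029091
tip c [202.1 211.7] edge [202.1 195.6]
mouth [194.1 296. ] [194.  267.9] [ 0.00046752 -0.03854481 -0.00133443]
```

View pics/l3.png

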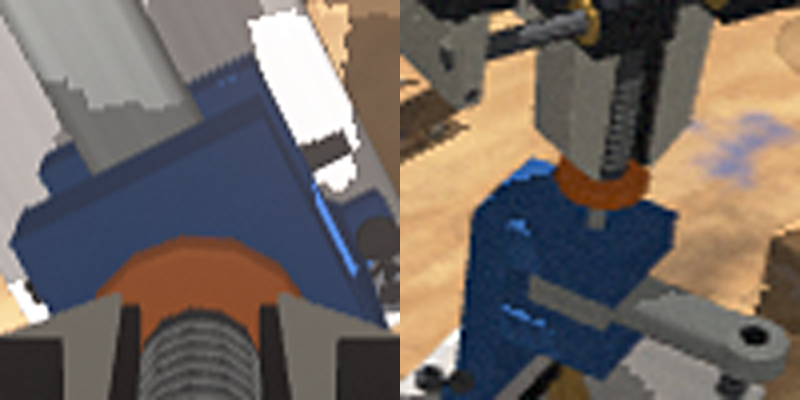

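The pin is on its stop: the force rose from 8 to 21 N while the height stopped changing, and it now holds 16 N without creeping. Next I withdraw the punch.

Request:
{"name": "arm_command", "arguments": {
  "plan": [
    [[0,-0.003,0],[0,0,0]],
    [[0,-0.01,0],[0,0,0]],
    [[0,-0.02,0],[0,0,0]],
    [[0,-0.03,0],[0,0,0]],
    [[0,-0.04,0],[0,0,0]]
  ]
}}

```text
clock: 13.75
position: [0.5251, -0.1468, 0.1805]
ee_rot: [-1.561, 0.202, -0.202]
force: [-0.3, -1.2, -1.4]
width: 0.17
```

Request:
{"name": "arm_command", "arguments": {
  "plan": [
    [[0,-0.02,0],[0,0,0]],
    [[0,-0.036,0],[0,0,0]],
    [[0,-0.036,0],[0,0,0]],
    [[0,-0.036,0],[0,0,0]]
  ]
}}

```text
clock: 14.15
position: [0.5251, -0.1467, 0.2156]
ee_rot: [-1.561, 0.201, -0.202]
force: [0.5, -0.6, -1.1]
width: 0.171
```

```bash
python3 look.py l4
python3 - <<'E'
from h import *
o=observe();Rt=R.from_rotvec(o['ee_rot']).as_matrix();print(Rt.T@(np.array([.5625,.148,.218])-o['position']),Rt.round(3))
E
```

```text
[ 0.52505251 -0.1467281   0.21562758] [-1.56118729  0.20117454 -0.20194668] [ 0.53185048 -0.62297902 -1.07377121] 14.15 0.17090109119836844
tip c [202.3 212.6] edge [202.3 196.5]
mouth [194.5 163. ] [194.4 141.8] [ 0.00134983  0.03592783 -0.00148236]
[-0.03807762 -0.00318895  0.29457637] [[ 0.967 -0.001  0.254]
 [-0.254  0.     0.967]
 [-0.001 -1.    -0.   ]]
```

View pics/l4.png

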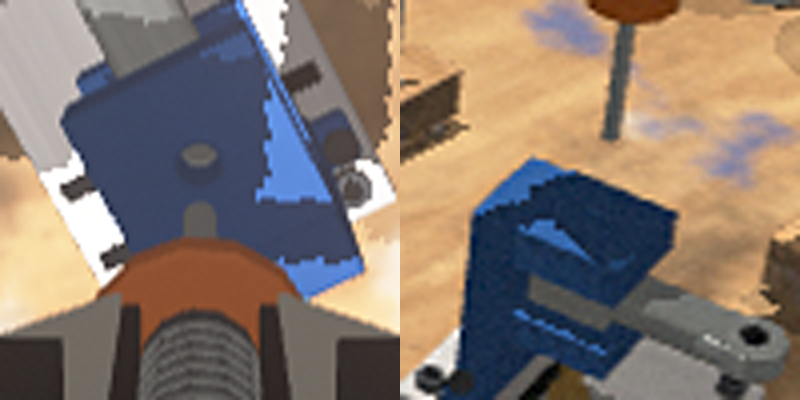

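Request:
{"name": "arm_command", "arguments": {
  "plan": [
    [[-0.004,0,0.03],[0,0,0]],
    [[-0.009,0,0.07],[0,0,0]],
    [[-0.014,0.0,0.11],[0,0,0]],
    [[-0.019,0.0,0.15],[0,0,0]],
    [[-0.024,0.0,0.19],[0,0,0]]
  ]
}}

```text
clock: 14.75
position: [0.5496, 0.0445, 0.2146]
ee_rot: [-1.562, 0.203, -0.201]
force: [1.3, -1.3, -2.4]
width: 0.163
```

Request:
{"name": "arm_command", "arguments": {
  "plan": [
    [[-0.005,0,0.04],[0,0,0]],
    [[-0.01,0,0.075],[0,0,0]],
    [[-0.014,0.0,0.1045],[0,0,0]],
    [[-0.014,0.0,0.1045],[0,0,0]],
    [[-0.014,0.0,0.1045],[0,0,0]]
  ]
}}

```text
clock: 15.25
position: [0.5626, 0.1482, 0.2144]
ee_rot: [-1.563, 0.202, -0.199]
force: [-0.2, -0.8, -1.0]
width: 0.163
```

Request:
{"name": "arm_command", "arguments": {
  "plan": [
    [[0,0.02,0],[0,0,0]],
    [[0,0.04,0],[0,0,0]],
    [[0,0.055,0],[0,0,0]],
    [[0,0.055,0],[0,0,0]],
    [[0,0.055,0],[0,0,0]]
  ]
}}

```text
clock: 15.75
position: [0.5632, 0.1464, 0.1606]
ee_rot: [-1.562, 0.203, -0.203]
force: [-0.9, 0.5, -0.8]
width: 0.166
```

```bash
sed -e 's/170:250,365:445/260:340,210:290/;s/\[.526,-.1485,.092\]/[.5625,.148,.06]/' look.py > look2.py; python3 look2.py l5
```

```text
[0.56319266 0.1463749  0.1605734 ] [-1.56201213  0.20336341 -0.20262945] [-0.89923038  0.49429637 -0.7702494 ] 15.75 0.16603031419031453
tip c [202.8 213. ] edge [202.9 196.9]
mouth [210.1 185.6] [210.2 162.6] [-0.00108048  0.01287266  0.00140446]
```

View pics/l5.png

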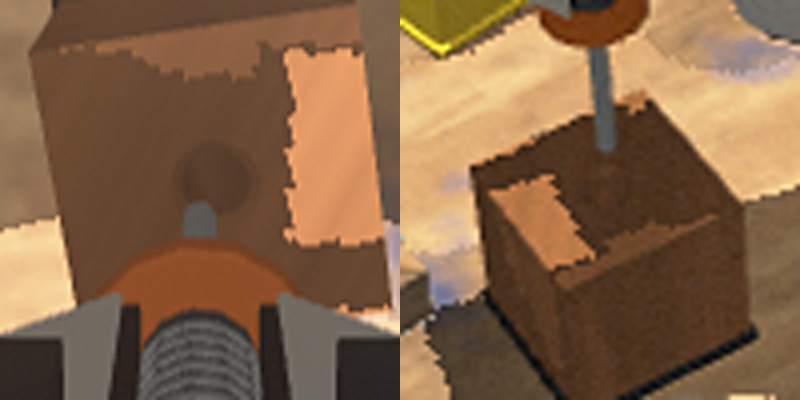

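Request:
{"name": "arm_command", "arguments": {
  "plan": [
    [[-0.003,0.003,0.0026],[0,0,0]],
    [[-0.003,0.007,0.0026],[0,0,0]],
    [[-0.003,0.007,0.0026],[0,0,0]],
    [[-0.003,0.007,0.0026],[0,0,0]]
  ]
}}

```text
clock: 16.25
position: [0.5608, 0.151, 0.1535]
ee_rot: [-1.561, 0.202, -0.201]
force: [0.0, 0.3, -1.8]
width: 0.164
```

```bash
python3 look2.py l6
```

```text
[0.56084084 0.151002   0.15349244] [-1.56144163  0.20165772 -0.20144789] [ 0.01787326  0.32305729 -1.80608251] 16.25 0.16445762317070095
tip c [202.5 212.9] edge [202.5 196.8]
mouth [188.8 215.1] [188.7 191.6] [ 0.00236782  0.00579233 -0.00248184]
```

View pics/l6.png

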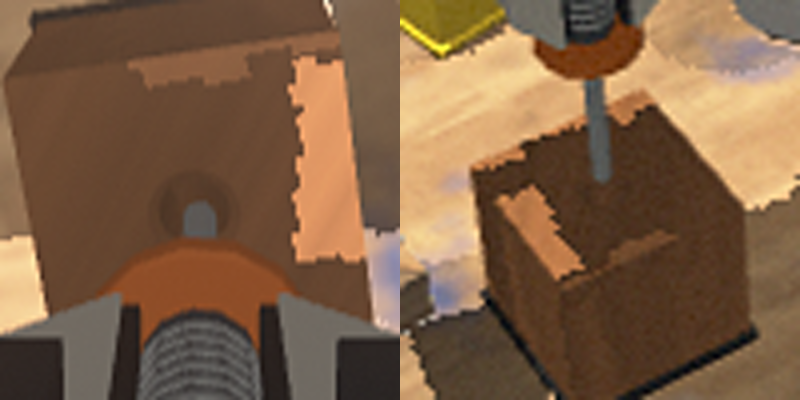

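Request:
{"name": "arm_command", "arguments": {
  "plan": [
    [[-0.0003,0.003,-0.001],[0,0,0]],
    [[-0.0003,0.007,-0.001],[0,0,0]],
    [[-0.0003,0.011,-0.001],[0,0,0]],
    [[-0.0003,0.015,-0.001],[0,0,0]],
    [[-0.0003,0.015,-0.001],[0,0,0]]
  ]
}}

```text
clock: 16.85
position: [0.56, 0.1499, 0.1377]
ee_rot: [-1.562, 0.203, -0.201]
force: [-0.6, 0.7, -2.1]
width: 0.167
```

Request:
{"name": "arm_command", "arguments": {
  "plan": [
    [[0,0.008,0],[0,0,0]],
    [[0,0.016,0],[0,0,0]],
    [[0,0.022,0],[0,0,0]],
    [[0,0.028,0],[0,0,0]],
    [[0,0.03,0],[0,0,0]]
  ]
}}

```text
clock: 17.35
position: [0.56, 0.1499, 0.1076]
ee_rot: [-1.562, 0.202, -0.201]
force: [-0.6, 0.4, -1.4]
width: 0.168
```

```bash
python3 look2.py l7
```

```text
[0.56000223 0.14993125 0.10760837] [-1.56189846  0.20247291 -0.20092203] [-0.58501323  0.42819988 -1.39404826] 17.35 0.16786268409416905
tip c [202.7 213.2] edge [202.8 197.2]
mouth [195.3 316.6] [195.3 288.6] [ 0.00287006 -0.04009345 -0.00125921]
```

View pics/l7.png

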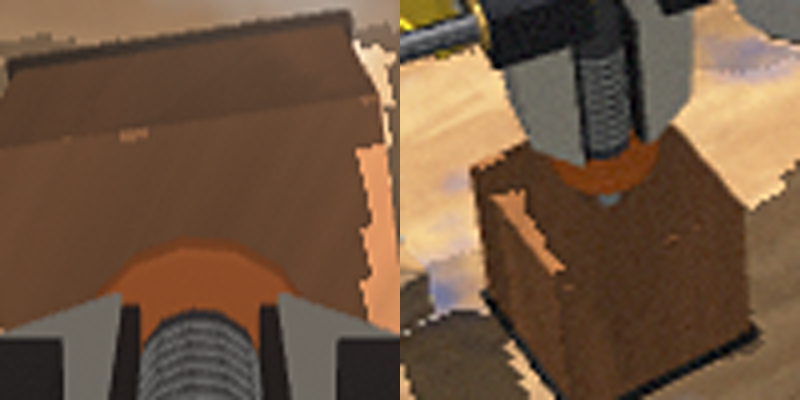

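Inside the hole, no contact. Lowering the last 14 mm until the guard seats.

Request:
{"name": "arm_command", "arguments": {
  "plan": [
    [[0,0.004,0],[0,0,0]],
    [[0,0.007,0],[0,0,0]],
    [[0,0.01,0],[0,0,0]],
    [[0,0.012,0],[0,0,0]]
  ]
}}

```text
clock: 17.85
position: [0.5603, 0.15, 0.0962]
ee_rot: [-1.561, 0.202, -0.202]
force: [0.6, 0.4, -0.9]
width: 0.166
```

Request:
{"name": "arm_command", "arguments": {
  "plan": [
    [[0,0.0006,0],[0,0,0]],
    [[0,0.0012,0],[0,0,0]]
  ]
}}

```text
clock: 18.05
position: [0.5604, 0.1501, 0.0953]
ee_rot: [-1.561, 0.202, -0.202]
force: [-0.1, 0.3, -1.9]
width: 0.165
```

Request:
{"name": "arm_command", "arguments": {
  "plan": [
    [[0,0.0005,0],[0,0,0]]
  ]
}}

```text
clock: 18.15
position: [0.5605, 0.1501, 0.0949]
ee_rot: [-1.561, 0.202, -0.202]
force: [0.2, -0.4, -1.7]
width: 0.166
```

Request:
{"name": "arm_command", "arguments": {
  "plan": [
    [[0,0.0007,0],[0,0,0]],
    [[0,0.0013,0],[0,0,0]],
    [[0,0.0013,0],[0,0,0]]
  ]
}}

```text
clock: 18.45
position: [0.5605, 0.1501, 0.0937]
ee_rot: [-1.561, 0.202, -0.202]
force: [-0.5, -0.4, 1.4]
width: 0.163
```

```bash
python3 look2.py l8
```

```text
[0.56047771 0.15008041 0.09373367] [-1.56115545  0.20155133 -0.20187926] [-0.54656352 -0.35300165  1.38430605] 18.45 0.16337086808576418
tip c [202.3 212.7] edge [202.3 196.7]
mouth [192.9 352.5] [192.9 322.7] [ 0.0024943  -0.05396623 -0.00148539]
```

View pics/l8.png

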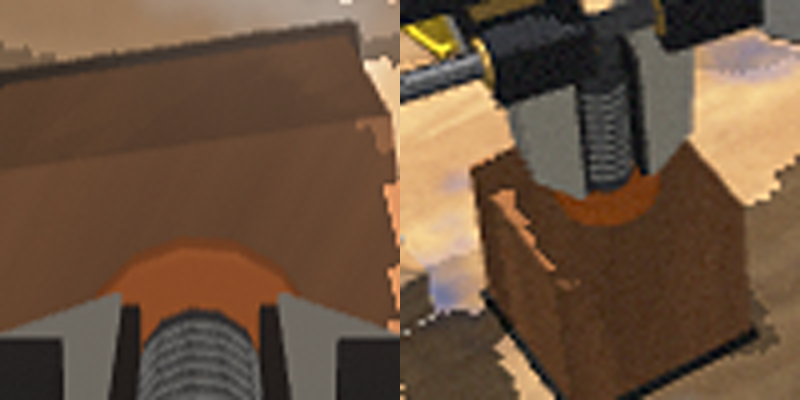

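Request:
{"name": "arm_command", "arguments": {
  "plan": [
    [[0,0,0],[0,0,0]],
    [[0,0,0],[0,0,0]],
    [[0,0,0],[0,0,0]],
    [[0,0,0],[0,0,0]],
    [[0,0,0],[0,0,0]]
  ],
  "fingers": -0.1
}}

```text
clock: 19.05
position: [0.5604, 0.1501, 0.0935]
ee_rot: [-1.561, 0.202, -0.202]
force: [-0.3, 0.9, -0.1]
width: 0.531
```

Request:
{"name": "arm_command", "arguments": {
  "plan": [
    [[0,-0.01,0],[0,0,0]],
    [[0,-0.03,0],[0,0,0]],
    [[0,-0.06,0],[0,0,0]],
    [[0,-0.1,0],[0,0,0]],
    [[0,-0.14,0],[0,0,0]]
  ]
}}

```text
clock: 19.55
position: [0.56, 0.1498, 0.2355]
ee_rot: [-1.562, 0.202, -0.202]
force: [0.3, 0.9, -0.2]
width: 0.551
```

Request:
{"name": "arm_command", "arguments": {
  "plan": [
    [[-0.04,-0.03,0],[0,0,0]],
    [[-0.08,-0.03,0],[0,0,0]],
    [[-0.1,-0.03,0],[0,0,0]],
    [[-0.1,-0.03,0],[0,0,0]]
  ]
}}

```text
clock: 19.95
position: [0.4611, 0.1766, 0.2647]
ee_rot: [-1.56, 0.2, -0.199]
force: [1.0, -0.5, -0.5]
width: 0.551
```

Run:
```python
from h import *
s=get_image('scene');t=get_image('top');save(s,'s9')
cv2.imwrite('pics/c9.png',np.hstack([cv2.resize(s['color'][250:350,200:300,::-1],(400,400)),cv2.resize(t['color'][200:280,205:285,::-1],(400,400))]))
o=observe();print(o['position'],o['clock'],o['force'],o['width'])
K=np.array(s['camera_matrix']);W=np.array(s['world_to_cam'])
```

```text
[0.46385114 0.17554374 0.2644074 ] 20.05 [ 0.14591505 -0.54195408  0.02304069] 0.5491024457727952
```

View pics/c9.png

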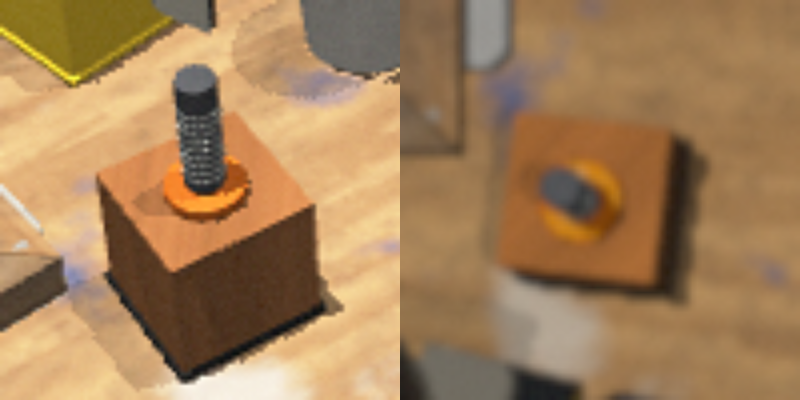

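View pics/s9.png

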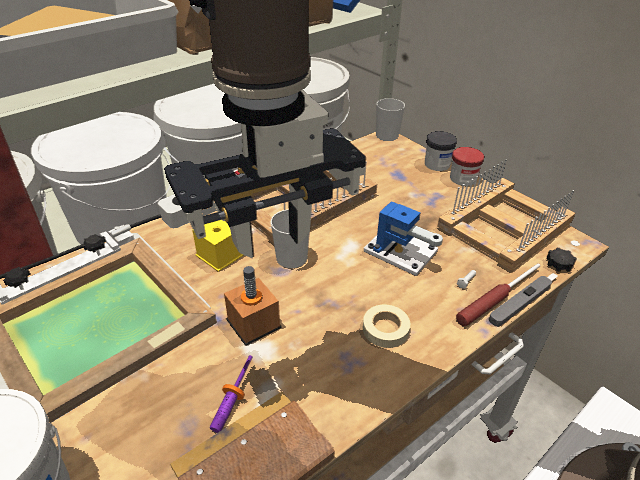

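```bash
python3 -c "
from h import *
o=observe();print(o['dq'],o['force']);print(sign_off())"
```

```text
[ 0.01420387  0.025392    0.01213451 -0.01669804 -0.00017521 -0.00275527
  0.00163978] [ 0.14591505 -0.54195408  0.02304069]
the job is handed in; nothing more can be done
None
```

The job is handed in at about 20 s: I pressed the pin down to its stop and put the punch back in its block. `sign_off` gave no verdict.

- **Pressing:** the punch entered the bore without touching the face and met the pin at a travel of about 3 mm. It moved the pin at 6–9 N. At the stop the height stayed put while the force rose to about 21 N. That was the highest reading, well under 35 N. It then held 16 N for 0.3 s without creeping. The tip was about 38 mm below the face, which matches the 30 mm travel. The wrist picture taken afterwards showed the pin deep in the bore.
- **Return:** the guard seated at the same height it was picked up from (TCP z 0.0937 m). The last pictures show the punch upright in the block and let go, with the gripper clear. The cup and tape roll were unmoved.
- **Gone wrong:** the free-standing purple look-alike punch fell over while I lined up for the grasp, most likely nudged by the gripper. It lies on the table, well inside the edge.
- **Disagreement:** the fixed cameras and the wrist camera differed by 1–2 mm on the positions of the bore and the block's hole. I corrected both by comparing the tip with the hole in close views.

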